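Draw out the toner drawer and hold the rear cartridge up level

TASK

The printer's toner drawer has been left half out: pull it out as far as it goes, then lift the rearmost toner cartridge (the one nearest the printer, hidden under the printer's hood until the drawer is out) straight up out of its slot, keeping it level. Finish while holding it: still and level in the air over its slot, its underside well clear above the other three cartridges, so that I can look underneath it and into the empty slot. Leave the drawer fully out, the other cartridges seated and the things on the desk where they are.

Things in the scene. Friction and masses are not known exactly. Their poses are not given: they have to be found in the camera images.
- printer: Fixed white office laser printer with charcoal top, 420 wide, 480 deep, 302 high (panel to 325). Origin: on the desk, middle of its front face. +x points from the front face into the printer (the drawer comes out along -x), +y across it. The opening is 340 wide, 85 to 195 above the desk; the hood above it is flush with the face. The open front cover lies under the drawer, below 50.
- drawer: Black toner tray, 316 wide, rim up to 162 above the desk, four slots one behind another 76 apart, each with a cartridge lying across. Origin: below its front wall's outer face, at desk height; axes as the printer's. Slides along the printer's x only: origin at printer x = 0.06 shut, -0.14 to -0.24 at the start, -0.36 fully out at a hard stop. About 5 N friction plus 8 N per m/s; stays where left.
- drawer_handle (a point): Middle of the drawer's pull handle: a level grey bar 110 long (printer's y), 14 thick, 14 high, centre 143 above the desk, joined by an arm at each end. 42 of free gap behind it to the drawer's front wall (top at 150), free in front and below: pinch it from above with the fingers opened about 50. 49 in front of the drawer's origin; axes as the printer's.
- slot_3 (a point): Middle of the floor of the rearmost slot, 105 above the desk, moving with the drawer: 278 behind the drawer's origin (82 in front of the printer's face when fully out); axes as the printer's.
- cartridge_front: Black toner cartridge in the foremost slot, next to the pull handle. Same shape as cartridge_rear; stays seated.
- cartridge_second: Black toner cartridge in the second slot from the front. Same shape as cartridge_rear; stays seated.
- cartridge_third: Black toner cartridge in the third slot from the front. Same shape as cartridge_rear; stays seated.
- cartridge_rear: Black toner cartridge in the rearmost slot, nearest the printer. 296 long (y), 68 wide (x), 75 high, 0.6-0.9 kg, balanced. Origin: centre of underside, seated 105 above desk; axes as the printer's. The middle 128 of its length is only 42 high, bridged by a grey handle bar along y over the origin: 107 long, 14 thick, 60 to 75 above the underside, open below. Pinch it from above, closing along x.
- mug: White mug, 82 across, 95 high, standing on the desk; origin under its centre. Leave alone.
- stapler: Black stapler, 150 long, 55 high, on the desk; origin under its centre, long along its x. Leave alone.
- pen_pot: Dark steel pen pot, 80 across, 100 high (pens to 170), on the desk; origin under its centre. Leave alone.

How it is judged (in metres and radians):
On the way, in this order (a step that is already met when the one before it is completed fails the run):
1. the toner drawer is drawn fully out (x of drawer in the frame of printer below -0.35 m), for 0.2 s.
2. the rear cartridge is lifted clear of the drawer and above the other cartridges (height (world z) of cartridge_rear above 0.19 m and contact force between cartridge_rear and the fingers above 1 N and contact force between cartridge_rear and printer below 0.3 N and contact force between cartridge_rear and drawer below 0.3 N and contact force between cartridge_rear and cartridge_front below 0.3 N and contact force between cartridge_rear and cartridge_second below 0.3 N and contact force between cartridge_rear and cartridge_third below 0.3 N), for 0.2 s.
At the end, for the whole second after the job is handed in: Drawer within 10 mm of fully out; rear cartridge in the fingers, underside over 190 mm up, touching nothing else, tilt under 0.10 rad, within 50 mm of its slot in plan, under 20 mm/s and 0.10 rad/s; the others seated (underside below 112 mm, tilt under 0.08 rad) (all of step 2 and x of drawer in the frame of printer below -0.35 m and angle between cartridge_rear's own z axis and vertical below 0.1 rad and linear speed of cartridge_rear below 0.02 m/s and angular speed of cartridge_rear below 0.1 rad/s and horizontal distance between cartridge_rear and slot_3 below 0.05 m and height (world z) of each of cartridge_front, cartridge_second, cartridge_third below 0.112 m and angle between each of cartridge_front, cartridge_second, cartridge_third's own z axis and vertical below 0.08 rad); the arm keeps its last pose, push and grip.
It fails at once if the rear cartridge is tipped by more than 0.26 rad (15 degrees) (angle between cartridge_rear's own z axis and vertical above 0.26 rad).
It fails at once if another cartridge is lifted by more than 20 mm or tipped by more than 0.2 rad (height (world z) of any of cartridge_front, cartridge_second, cartridge_third above 0.125 m or angle between any of cartridge_front, cartridge_second, cartridge_third's own z axis and vertical above 0.2 rad).
It fails at once if the mug, the stapler or the pen pot is shifted by more than 30 mm or tipped over (distance of any of mug, stapler, pen_pot from where it was at the start of the episode above 0.03 m or angle between any of mug, stapler, pen_pot's own z axis and vertical above 0.3 rad).
It also fails if it takes over 51 s, if anything falls off the work surface, if the arm or the gripper's body presses on something with over 40 N, if the wrist force passes 120 N, or if a joint passes its speed limit or range.

ROBOT

A 7-joint arm with a two-finger parallel gripper is mounted at the origin on the work surface. World frame = base frame: x ahead of the robot, y to its left, z up, the work surface at z = 0. Lengths are in mm, angles in rad, forces in N, time in s.
With the tool pointing down it reaches from about 400 to 875 mm from the base axis. Payload 4.4 kg.
Tool frame: the origin (TCP) lies midway between the tips of the shut fingers; the grasp point (between the pads) lies ctrl.grip_depth behind it (ctrl.grip_depth is the distance from the TCP to the grasp point, in mm); z points along the fingers, y is the line along which they close (so a half turn about z gives the same grasp; the last joint's range is limited). The gripper opens to 85 mm and grips with 20 to 120 N. Pads are 22 mm wide; open, the fingers measure 114 mm over their backs; the gripper's body (76 mm by 85 mm) begins 54 mm behind the grasp point. The pads swing forward as they close: fully open they stand 13 mm farther back than shut.
Start: joints at [1.154, 0.628, 0.038, 1.517, -0.027, 0.996, -0.02], TCP at [223.4, -610.418, 231.313] pointing down, gripper open.
Joint ranges: [-3.06, 3.06], [-0.37, 2.12], [-1.25, 1.32], [0.18, 2.47], [-1.1, 4.24], [0.23, 1.98], [-2.94, 2.94]. Speed limits (rad/s): [2.57, 2.57, 3.14, 3.14, 3.14, 3.14, 3.14].

INTERFACE

Orientations are given as [roll, pitch, yaw] about the fixed x, y, z axes, in that order (R = Rz(yaw) Ry(pitch) Rx(roll)).
In Python, from cell import ctrl gives the robot as it stands.
- The arm moves only by the tool carry_out, never from a script. Its argument "deltas" is one flat list of numbers, 7 for each row, row after row: the turn, a rotation vector about the tool's x, y, z in degrees, then the shift along the tool's x, y, z in m, then the closure, from -1 (fully open) to 1 (shut). In form: [wx, wy, wz, dx, dy, dz, claw, wx, wy, wz, dx, dy, dz, claw, ...]. A call has 1 to 12 rows; each row shifts and turns the commanded pose from where the row before left it, along the tool's axes as they then stand; what a row does not reach is not made up. A row lasts 1/8 s, in which the tool goes at most 62.5 mm and 10.7 degrees, less where a joint would pass 70% of its speed; a pose out of reach is approached as far as the arm can. A call with a gripper value outside its range is refused whole. The fingers move at their own pace and stop on an object; the grip force is fixed at half the most. Time passes only in rows, so rows that do not move let the fingers close. It gives the time, the measured TCP pose, the force, the opening and the grip force at its end, in the units of the state.
- ctrl.read_state(): the state, without advancing time (a new reading comes with each control period).
- ctrl.get_image(name): name is "side" or "top"; returns the picture (480x640x3 uint8, red, green, blue); there is no depth.
- ctrl.calibration(name): a dict with "mtx" (3x3 intrinsics, pixels), "distortion" ([k1, k2, p1, p2, k3] as OpenCV has them; the pictures are not rectified), "R" (3x3) and "t" (3): a world point X has camera coordinates R X + t. Camera axes: x right, y down, z forward; pixel columns grow to the right and rows downward; lengths in mm; the calibration is good to about 2 mm. A picture is of the moment at which its call begins. calibration takes no time and is no camera call.
- ctrl.finish_job(): hands the job in; it is judged then, once.
The state is a dict: "clock": time; "qpos": joint angles; "qd": joint speeds; "tau": joint torques, N m; "eef_pos": TCP position; "tool_rot": TCP orientation; "force": force on the tool from outside, world axes, zero at the start; "torque": the same for the moment, N m; "width": finger opening in mm; "gripper_force": force on a finger pad.
Only numpy, scipy, OpenCV 4.12 (cv2) and the standard library are available. Lean on these libraries where they do the work, as an engineer would, in place of code of your own. Each camera call takes 0.05 s, during which the arm holds its last target. There are 200 camera calls.

## Working session

There is one attempt and no reset: what is moved stays moved. The work goes in short steps, Python scripts to look and compute and a tool call to move; the robot and the scene stay as the last step left them, time stands still between calls to the robot, and variables do not carry over. Pictures are saved under pics/ and viewed, at most 10 in all, crops included, and the job is handed in when it is done.

Besides the shell and the picture viewer there is one more tool, called after "Emit:" by a JSON object that holds its "fn" and its "kwargs". carry_out: Moves the arm, as the interface text tells. Its arguments: {"type":"object","properties":{"deltas":{"type":"array"}},"required":["deltas"]}

```bash
mkdir -p pics; ls; python3 - <<'E'
from cell import ctrl
import cv2
for n in("side","top"):
    cv2.imwrite(f"pics/{n}0.png",ctrl.get_image(n)[:,:,::-1])
    c=ctrl.calibration(n);print(n,c)
print(ctrl.read_state(),ctrl.grip_depth)
E
```

```text
pics
side {'mtx': array([[569.81120293,   0.        , 315.19751866],
       [  0.        , 569.81120293, 236.96693521],
       [  0.        ,   0.        ,   1.        ]]), 'distortion': array([-0.04959531,  0.        ,  0.        ,  0.        ,  0.        ]), 'R': array([[ 0.96504058, -0.26209856,  0.00100899],
       [-0.12342614, -0.45784141, -0.88042446],
       [ 0.23121994,  0.8495208 , -0.47418536]]), 't': array([-557.09586779,  166.3741432 , 1264.00637039])}
top {'mtx': array([[438.27594802,   0.        , 317.52972694],
       [  0.        , 438.27594802, 235.78983825],
       [  0.        ,   0.        ,   1.        ]]), 'distortion': array([-0.02251341,  0.        ,  0.        ,  0.        ,  0.        ]), 'R': array([[-0.02131403, -0.99952653,  0.02219094],
       [-0.98237482,  0.01681518, -0.1861638 ],
       [ 0.18570251, -0.02576772, -0.98226809]]), 't': array([ -20.96975616,  572.94571896, 1010.04812068])}
{'clock': 0.1, 'qpos': array([ 1.15420603,  0.62924444,  0.03843934,  1.51826199, -0.02701569,
        0.99630767, -0.01999744]), 'qd': array([ 0.0015027 , -0.00171851,  0.00091671, -0.00387551, -0.00034298,
       -0.00124877, -0.00062506]), 'tau': array([ 1.73385299e-03, -5.64538729e+01,  1.23007927e+00, -1.93973440e+01,
        1.13205469e-02,  5.41084155e-03,  3.29111884e-06]), 'eef_pos': array([ 223.21014919, -609.87779364,  230.48882848]), 'tool_rot': array([-3.13988871e+00,  2.80391999e-07,  3.50788831e-01]), 'force': array([ 0.03750571,  1.04363281, -0.14962902]), 'torque': array([ 0.00825016,  0.00328114, -0.04291789]), 'gripper_force': 0.0, 'width': 85.31327376045539} 18.700000000000003
```

View pics/side0.png

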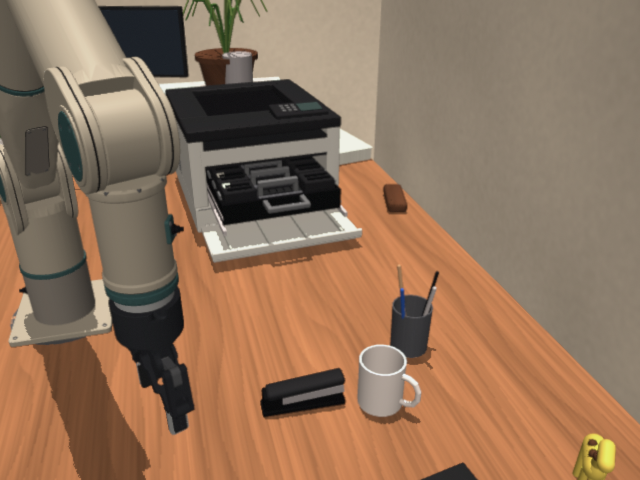

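View pics/top0.png

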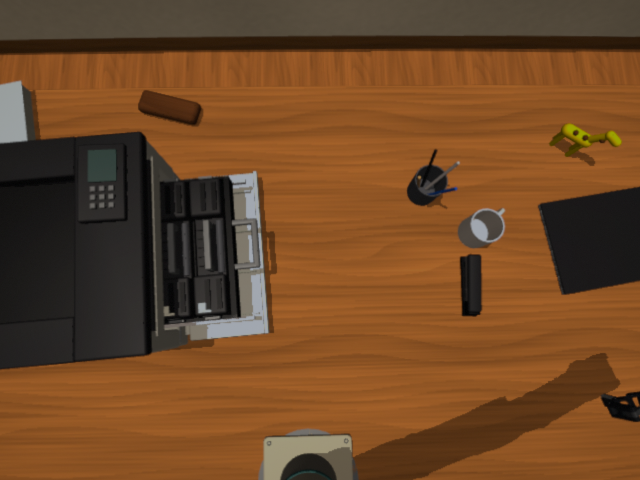

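The side view shows the printer at upper centre, with the drawer handle near (287,203). The top view has the handle bar near (255,244) and the printer face edge running from (143,133) to (152,352). I'll zoom in to get exact pixels.

```bash
python3 - <<'E'
import cv2,numpy as np
s=cv2.imread("pics/side0.png")[80:260,160:370];t=cv2.imread("pics/top0.png")[125:365,135:275]
s=cv2.resize(s,None,fx=2.0,fy=2.0,interpolation=2);t=cv2.resize(t,None,fx=2.5,fy=2.5,interpolation=2)
o=np.zeros((600,775,3),np.uint8);o[:360,:420]=s;o[:600,425:775]=t
o=cv2.convertScaleAbs(o,alpha=1.4,beta=15)
cv2.imwrite("pics/z0.png",o)
E
```

```text
(no output)
```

View pics/z0.png

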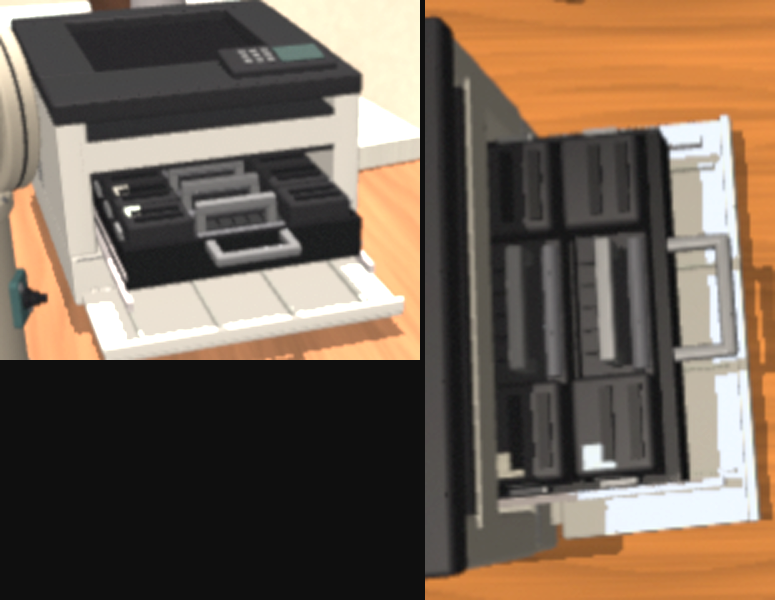

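The crop has the handle bar centreline from (727,240) to (734,355) in the top part, which is (255.8,221) to (258.6,267) in the full image. In the side part it runs from (213,259) to (297,248), which is (266.5,209.5) to (308.5,204).

```bash
cat > h.py <<'E'
from cell import ctrl
import cv2,numpy as np
from scipy.spatial.transform import Rotation as Ro
def und(n,p):
    c=ctrl.calibration(n);return cv2.undistortPoints(np.array(p,float).reshape(-1,1,2),c["mtx"],c["distortion"]).reshape(-1,2)
def P(n):
    c=ctrl.calibration(n);return np.c_[c["R"],c["t"]]
def tri(s,t):
    X=cv2.triangulatePoints(P("side"),P("top"),und("side",s).T,und("top",t).T);return (X[:3]/X[3]).T
def plane(n,p,z):
    c=ctrl.calibration(n);u=np.c_[und(n,p),np.ones(len(und(n,p)))]@c["R"];o=-c["R"].T@c["t"]
    return o+u*((z-o[2])/u[:,2])[:,None]
def proj(n,X):
    c=ctrl.calibration(n);return cv2.projectPoints(np.array(X,float).reshape(-1,3),cv2.Rodrigues(c["R"])[0],c["t"],c["mtx"],c["distortion"])[0].reshape(-1,2)
E
python3 - <<'E'
from h import *
np.set_printoptions(precision=1,suppress=True)
T=lambda p:[(135+(x-425)/2.5,125+y/2.5) for x,y in p]
S=lambda p:[(160+x/2,80+y/2) for x,y in p]
X=tri(S([(213,259),(297,248)]),T([(734,355),(727,240)]));print(X,X.mean(0))
h=plane("top",T([(732,350),(726,245)]),143);print("handle plane",h)
def yaw(p,z):
    a=plane("top",T(p),z);d=a[1]-a[0];return a,np.degrees(np.arctan2(d[1],d[0]))
for nm,p,z in(("handle",[(734,355),(727,240)],143),("wall",[(686,478),(662,130)],150),("cover",[(757,518),(728,118)],40),("hood",[(465,570),(444,25)],302),("bars",[(615,358),(600,238)],180)):
    print(nm,*yaw(p,z))
E
```

```text
[[484.7 100.7 145.6]
 [590.1 107.3 144.3]] [537.4 104.  144.9]
handle plane [[492.8 102.4 143. ]
 [587.  108.1 143. ]]
handle [[488.4 100.7 143. ]
 [591.5 107.3 143. ]] 3.6586157456095165
wall [[383.2 140.3 150. ]
 [692.6 165.5 150. ]] 4.652690869227923
cover [[345.6  89.9  40. ]
 [741.1 119.   40. ]] 4.203947003424966
hood [[321.1 271.5 302. ]
 [729.1 307.6 302. ]] 5.051408089321716
bars [[483.3 196.3 180. ]
 [586.7 211.5 180. ]] 8.38184338660411
```

Emit:
{"fn": "carry_out", "kwargs": {"deltas": [0,0,7.8,0,0,-0.02,-0.2,0,0,7.8,0,0,-0.02,-0.2,0,0,0,0.023,-0.043,0,-0.2,0,0,0,0.023,-0.043,0,-0.2,0,0,0,0.023,-0.043,0,-0.2,0,0,0,0.023,-0.043,0,-0.2,0,0,0,0.023,-0.043,0,-0.2,0,0,0,0.023,-0.043,0,-0.2,0,0,0,0.023,-0.043,0,-0.2,0,0,0,0.023,-0.043,0,-0.2,0,0,0,0.023,-0.043,0,-0.2,0,0,0,0.023,-0.043,0,-0.2]}}

```text
clock: 1.6
eef_pos: [419.3, -162.2, 271.2]
tool_rot: [-3.142, 0.0, 0.078]
force: [1.5, -1.3, -0.3]
width: 51.2
gripper_force: 0.0
```

Emit:
{"fn": "carry_out", "kwargs": {"deltas": [0,0,0,0.0233,-0.043,0.005,-0.2,0,0,0,0.0233,-0.043,0.01,-0.2,0,0,0,0.0233,-0.043,0.015,-0.2,0,0,0,0.0233,-0.043,0.02,-0.2,0,0,0,0.0233,-0.043,0.02,-0.2,0,0,0,0.0233,-0.043,0.01,-0.2,0,0,0,0,0,0,-0.2]}}

```text
clock: 2.48
eef_pos: [538.2, 109.4, 190.0]
tool_rot: [-3.139, 0.001, 0.085]
force: [-1.6, -0.5, 0.1]
width: 51.0
gripper_force: 0.0
```

```bash
python3 - <<'E'
from h import *
s=ctrl.get_image("side")[80:260,160:370,::-1];t=ctrl.get_image("top")[125:365,135:295,::-1]
s=cv2.resize(s,None,fx=1.9,fy=1.9,interpolation=2);t=cv2.resize(t,None,fx=2.5,fy=2.5,interpolation=2)
o=np.zeros((600,800,3),np.uint8);o[:342,:399]=s;o[:600,400:800]=t
cv2.imwrite("pics/z1.png",cv2.convertScaleAbs(o,alpha=1.4,beta=15))
print(ctrl.read_state()["eef_pos"],ctrl.read_state()["width"])
E
```

```text
[537.48255722 104.32253306 190.70967752] 51.421044344331044
```

View pics/z1.png

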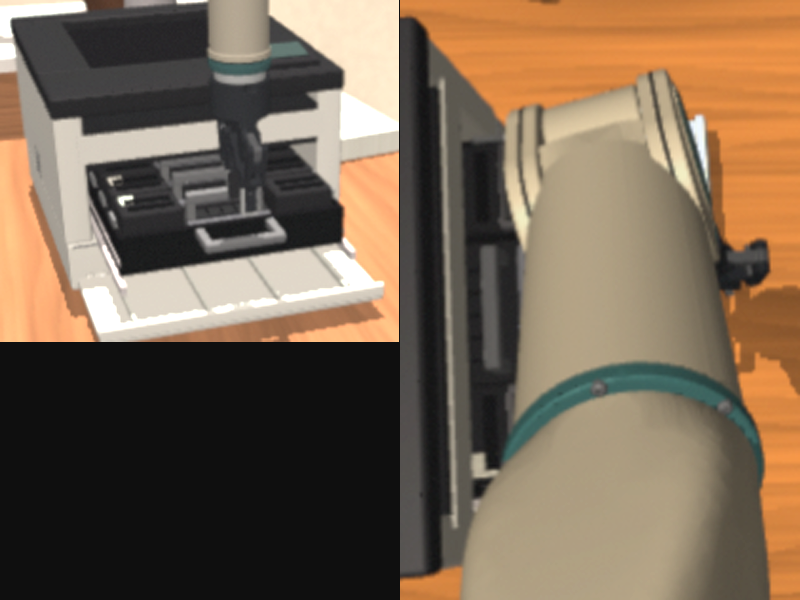

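The gripper stands over the handle, with fingertips at crop (245,205) and handle bar middle at (241,240). Next is the descent.

Emit:
{"fn": "carry_out", "kwargs": {"deltas": [0,0,0,0,0,0.015,-0.2,0,0,0,0,0,0.015,-0.2,0,0,0,0,0,0.015,-0.2,0,0,0,0,0,0.011,-0.2,0,0,0,0,0,0.01,-0.2,0,0,0,0,0,0,-0.2]}}

```text
clock: 3.32
eef_pos: [537.6, 104.4, 124.5]
tool_rot: [3.141, 0.002, 0.079]
force: [0.2, -0.4, -1.3]
width: 51.2
gripper_force: 0.0
```

```bash
python3 - <<'E'
from h import *
s=ctrl.get_image("side")[140:230,215:335,::-1]
cv2.imwrite("pics/z2.png",cv2.convertScaleAbs(cv2.resize(s,None,fx=5,fy=5,interpolation=2),alpha=1.5,beta=25))
E
```

```text
(no output)
```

View pics/z2.png

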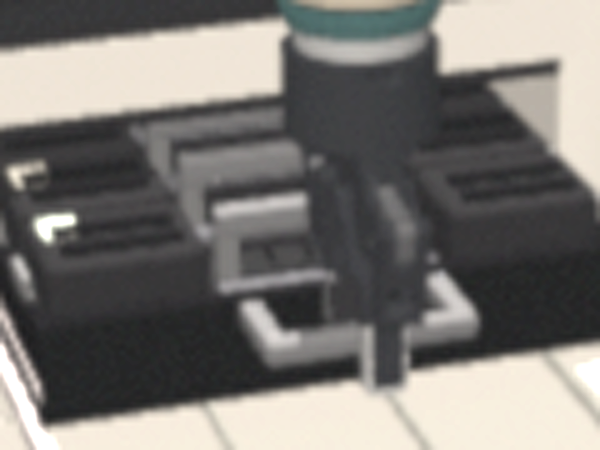

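The front finger is in front of the bar at (385,360) and the other is behind it. The force is near zero, so I'll close.

Emit:
{"fn": "carry_out", "kwargs": {"deltas": [0,0,0,0,0,0,1,0,0,0,0,0,0,1,0,0,0,0,0,0,1,0,0,0,0,0,0,1,0,0,0,0,0,0,1,0,0,0,0,0,0,1]}}

```text
clock: 4.12
eef_pos: [538.4, 105.6, 126.0]
tool_rot: [-3.14, -0.001, 0.079]
force: [-0.5, 3.7, 5.8]
width: 13.0
gripper_force: 59.2
```

Emit:
{"fn": "carry_out", "kwargs": {"deltas": [0,0,0,0,0.01,0,1,0,0,0,0,0.015,0,1,0,0,0,0,0.015,0,1,0,0,0,0,0.015,0,1,0,0,0,0,0.015,0,1,0,0,0,0,0.015,0,1,0,0,0,0,0.015,0,1,0,0,0,0,0.015,0,1,0,0,0,0,0.015,0,1,0,0,0,0,0.015,0,1,0,0,0,0,0.015,0,1,0,0,0,0,0.01,0,1]}}

```text
clock: 5.62
eef_pos: [551.1, -64.6, 126.0]
tool_rot: [-3.141, 0.0, 0.078]
force: [-3.7, 5.8, 7.5]
width: 13.0
gripper_force: 59.9
```

Emit:
{"fn": "carry_out", "kwargs": {"deltas": [0,0,0,0,0.01,0,1,0,0,0,0,0.01,0,1,0,0,0,0,0.008,0,1,0,0,0,0,0.006,0,1]}}

```text
clock: 6.12
eef_pos: [553.5, -97.9, 126.0]
tool_rot: [-3.14, 0.001, 0.079]
force: [-4.0, 5.4, 8.7]
width: 12.8
gripper_force: 59.9
```

Emit:
{"fn": "carry_out", "kwargs": {"deltas": [0,0,0,0,0.005,0,1,0,0,0,0,0.005,0,1,0,0,0,0,0,0,1]}}

```text
clock: 6.5
eef_pos: [554.4, -108.9, 126.1]
tool_rot: [-3.141, 0.001, 0.078]
force: [-2.3, 2.9, 7.4]
width: 12.6
gripper_force: 59.8
```

Emit:
{"fn": "carry_out", "kwargs": {"deltas": [0,0,0,0,0.004,0,1,0,0,0,0,0.004,0,1]}}

```text
clock: 6.75
eef_pos: [554.6, -112.6, 126.0]
tool_rot: [-3.136, 0.002, 0.08]
force: [-4.0, 15.3, 11.6]
width: 13.3
gripper_force: 60.6
```

Emit:
{"fn": "carry_out", "kwargs": {"deltas": [0,0,0,0,0.004,0,1,0,0,0,0,0,0,1,0,0,0,0,0,0,1]}}

```text
clock: 7.12
eef_pos: [554.6, -112.5, 126.0]
tool_rot: [-3.132, 0.003, 0.083]
force: [-5.7, 17.9, 12.7]
width: 13.0
gripper_force: 60.6
```

The drawer is at its hard stop, with the force rising and the handle no longer moving. I'll relax the pull, open the fingers, rise and look.

Emit:
{"fn": "carry_out", "kwargs": {"deltas": [0,0,0,0,-0.007,0,1,0,0,0,0,0,0,-0.2,0,0,0,0,0,0,-0.2,0,0,0,0,0,0,-0.2,0,0,0,0,0,0,-0.2,0,0,0,0,0,-0.015,-0.2,0,0,0,0,0,-0.02,-0.2,0,0,0,0,0,-0.03,-0.2,0,0,0,0,0,-0.03,-0.2,0,0,0,0,0,-0.025,-0.2,0,0,0,0,0,0,-0.2]}}

```text
clock: 8.5
eef_pos: [556.8, -114.2, 248.2]
tool_rot: [3.14, -0.006, 0.078]
force: [-0.1, 0.9, -0.1]
width: 51.5
gripper_force: 0.0
```

```bash
python3 - <<'E'
from h import *
np.set_printoptions(precision=1,suppress=True)
s=ctrl.get_image("side")[120:240,200:330,::-1];t=ctrl.get_image("top")[140:350,135:305,::-1]
s=cv2.resize(s,None,fx=3,fy=3,interpolation=2);t=cv2.resize(t,None,fx=2.4,fy=2.4,interpolation=2)
o=np.zeros((504,800,3),np.uint8);o[:360,:390]=s;o[:504,392:800]=t
cv2.imwrite("pics/z3.png",cv2.convertScaleAbs(o,alpha=1.5,beta=20))
c=np.array([530.4,213.6,172.5]);a=np.array([np.cos(np.radians(4.3)),np.sin(np.radians(4.3)),0])*53.5
X=[c-a,c,c+a]
print((proj("side",X)-(200,120))*3,(proj("top",X)-(135,140))*2.4+(392,0));print(ctrl.read_state()["eef_pos"],ctrl.read_state()["force"])
E
```

```text
[[169.7 187.9]
 [229.5 179.9]
 [288.  172.1]] [[560.9 316. ]
 [557.9 256.2]
 [555.  197.6]]
[ 555.1 -113.9  245.5] [-0.4 -0.5 -1.4]
```

View pics/z3.png

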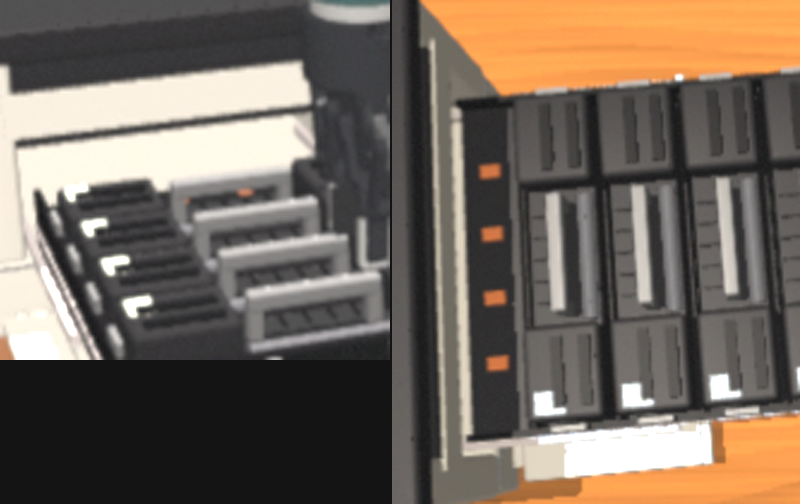

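The top crop shows the drawer fully out. The rear cartridge's bright bar runs from (554,193) to (560,311), and in the side crop from (171,187) to (291,171). Both agree with my prediction.

```bash
python3 - <<'E'
from h import *
np.set_printoptions(precision=1,suppress=True)
S=np.array([(171,187),(291,171.)])/3+(200,120);T=(np.array([(560,311),(554,193.)])-(392,0))/2.4+(135,140)
X=tri(S,T);print(X,X.mean(0),plane("top",T,178).mean(0))
E
```

```text
[[479.9 210.5 172.9]
 [587.3 218.6 172.9]] [533.6 214.5 172.9] [533.8 213.3 178. ]
```

Emit:
{"fn": "carry_out", "kwargs": {"deltas": [0,0,0,0.0003,-0.033,0,-0.2,0,0,0,0.0003,-0.033,0,-0.2,0,0,0,0.0003,-0.033,0,-0.2,0,0,0,0.0003,-0.033,0,-0.2,0,0,0,0.0003,-0.033,0,-0.2,0,0,0,0.0003,-0.033,0,-0.2,0,0,0,0.0003,-0.033,0,-0.2,0,0,0,0.0003,-0.033,0,-0.2,0,0,0,0.0003,-0.033,0,-0.2,0,0,0,0.0003,-0.031,0,-0.2,0,0,0,0,0,0,-0.2,0,0,0,0,0,0,-0.2]}}

```text
clock: 10.1
eef_pos: [532.1, 212.2, 244.4]
tool_rot: [3.14, 0.002, 0.078]
force: [-0.1, -0.5, -0.7]
width: 51.2
gripper_force: 0.0
```

Emit:
{"fn": "carry_out", "kwargs": {"deltas": [0,0,0,0,-0.0015,0.02,-0.2,0,0,0,0,0,0.02,-0.2,0,0,0,0,0,0.02,-0.2,0,0,0,0,0,0.015,-0.2,0,0,0,0,0,0.01,-0.2,0,0,0,0,0,0.005,-0.2,0,0,0,0,0,0,-0.2]}}

```text
clock: 10.98
eef_pos: [532.5, 214.8, 155.3]
tool_rot: [3.142, 0.0, 0.078]
force: [0.4, 0.4, 0.9]
width: 51.5
gripper_force: 0.0
```

```bash
python3 - <<'E'
from h import *
s=ctrl.get_image("side")[120:220,200:330,::-1]
cv2.imwrite("pics/z4.png",cv2.convertScaleAbs(cv2.resize(s,None,fx=5,fy=5,interpolation=2),alpha=1.5,beta=25))
s=ctrl.read_state();print(s["eef_pos"],s["force"])
E
```

```text
[532.68385646 214.94972181 155.61413078] [-0.46194898  1.24780838  1.08280343]
```

View pics/z4.png

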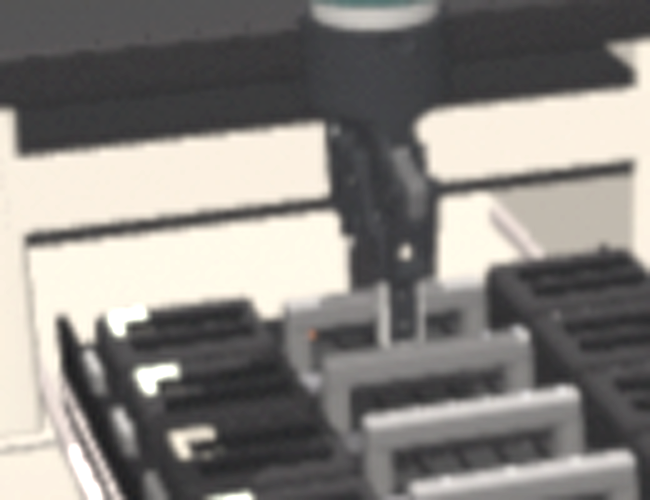

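The front finger at (403,310) is in front of the rear bar, clear of the third bar and centred along it once perspective is allowed for. I'll close, then lift slowly.

Emit:
{"fn": "carry_out", "kwargs": {"deltas": [0,0,0,0,0,0,1,0,0,0,0,0,0,1,0,0,0,0,0,0,1,0,0,0,0,0,0,1,0,0,0,0,0,0,1,0,0,0,0,0,0,1]}}

```text
clock: 11.78
eef_pos: [532.7, 214.4, 155.6]
tool_rot: [3.141, -0.0, 0.078]
force: [-0.4, -3.0, 5.9]
width: 12.5
gripper_force: 62.1
```

Emit:
{"fn": "carry_out", "kwargs": {"deltas": [0,0,0,0,0,-0.003,1,0,0,0,0,0,-0.005,1,0,0,0,0,0,-0.006,1,0,0,0,0,0,-0.006,1]}}

```text
clock: 12.28
eef_pos: [532.2, 215.0, 175.5]
tool_rot: [-3.142, 0.0, 0.079]
force: [0.0, -0.5, -7.3]
width: 12.7
gripper_force: 60.5
```

Emit:
{"fn": "carry_out", "kwargs": {"deltas": [0,0,0,0,0,-0.008,1,0,0,0,0,0,-0.01,1,0,0,0,0,0,-0.012,1,0,0,0,0,0,-0.015,1,0,0,0,0,0,-0.015,1,0,0,0,0,0,-0.015,1,0,0,0,0,0,-0.015,1,0,0,0,0,0,-0.012,1,0,0,0,0,0,-0.01,1,0,0,0,0,0,-0.005,1,0,0,0,0,0,0,1,0,0,0,0,0,0,1]}}

```text
clock: 13.78
eef_pos: [532.1, 214.7, 291.8]
tool_rot: [3.141, 0.001, 0.078]
force: [0.3, 0.3, -6.4]
width: 12.8
gripper_force: 60.6
```

```bash
python3 - <<'E'
from h import *
s=ctrl.get_image("side")[60:240,150:360,::-1];t=ctrl.get_image("top")[125:365,135:305,::-1]
s=cv2.resize(s,None,fx=2.2,fy=2.2,interpolation=2);t=cv2.resize(t,None,fx=1.9,fy=1.9,interpolation=2)
o=np.zeros((460,800,3),np.uint8);o[:s.shape[0],:s.shape[1]]=s;o[:t.shape[0],470:470+t.shape[1]]=t
cv2.imwrite("pics/z5.png",cv2.convertScaleAbs(o,alpha=1.5,beta=20))
s=ctrl.read_state();print(s["eef_pos"],s["force"],s["torque"],s["tool_rot"],s["width"])
E
```

```text
[532.11893087 214.72673676 291.7823586 ] [-0.28030731 -0.26560249 -7.17552015] [ 0.03291829  0.0297563  -0.01197439] [3.14123810e+00 1.04382653e-03 7.85488982e-02] 12.933514915417573
```

View pics/z5.png

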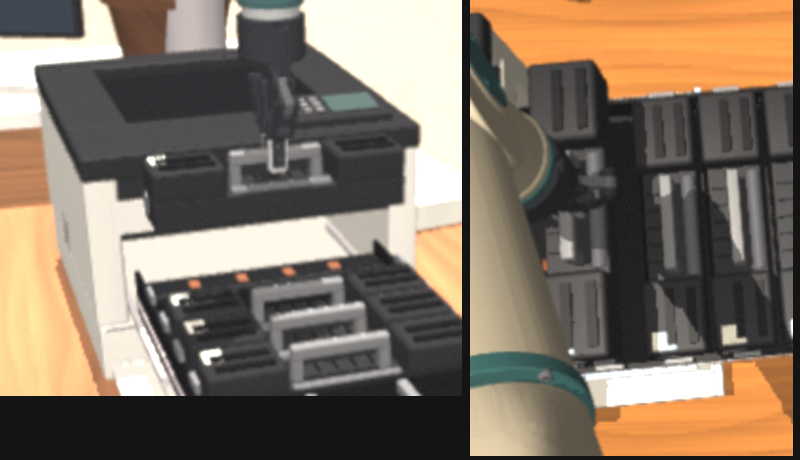

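The rear cartridge hangs level above the drawer, at (275,185) in the side crop. The other three are seated, the drawer is still out, and side forces are near zero. I'm handing it in.

```bash
python3 -c "
from cell import ctrl
print(ctrl.finish_job())"
```

```text
the job is handed in; nothing more can be done
None
```

I pulled the drawer out to its stop and handed the job in with the rear cartridge held level and still over its slot, its underside about 240 mm above the desk by my estimate; the other three looked seated in the last pictures, and no verdict came back.

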